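Stand a tile up on the banding wheel and turn it to the lamp

TASK

Tip the tile that lies flat on the pottery wheel up on its short edge so that it leans upright against the wheel's back board, then turn the wheel by its wooden peg a quarter turn anticlockwise (seen from above) to its stop, so that the tile faces the lantern. If the tall blue bottle stands in the peg's way, move it elsewhere on the table and leave it standing. Do not shift the other pots, and let nothing fall over.

Things in the scene. Friction and masses are not known exactly. Their poses are not given: they have to be found in the camera images.
- wheel: Banding wheel foot, fixed to the table: dark cast iron, 148 mm across at the table. Origin on the table at the wheel's axis; z up; +x points to the side where the back board and peg are when joint head = 0, y to the left of that.
- head (a joint): Angle of the turning steel wheel head (170 mm across, 14 mm thick, top 90 mm above the table) about the vertical axis through wheel, rad, positive anticlockwise from above; starts near 0, stiff (stays where left, about 0.2 N m), stops at -0.3 and at +1.571. The head carries the back board, a spoke and the peg.
- rest (a point): Point on the head's top (z 90 mm), at the middle of the foot of the back board's front face, 35 mm from the axis. Its x axis points from the wheel's axis to the board (horizontal), y along the board, z up. The plywood board is 96 mm wide, 100 mm high, 8 mm thick and leans back 9 degrees; the tile leans on its -x side.
- handle (a point): Top centre of the wooden peg, 150 mm above the table, 126 mm from the axis, behind the board. Peg 18 mm in diameter, upright, 62 mm tall; it stands on a flat spoke 22 mm wide that reaches 132 mm from the axis, between 77 and 89 mm above the table.
- tile: Plain terracotta tile, 150 x 110 x 12 mm (x, y, z), about 0.4 kg, loose, lying flat on the wheel head in front of the board with a gap, its near short edge sticking out past the head's rim. Origin at the centre of its underside; x along the 150 mm length, towards the board at the start.
- vase: Tall straight blue glazed bottle, 150 mm tall, 50 mm in diameter up to 135 mm, 38 mm neck above, 0.3 kg, loose. Origin at the centre of its underside, z up. Stands close beside the wheel, either on its +y side (in the path of spoke and peg, which would strike it) or on its -y side (out of their path).
- dish: Low blue bowl, 80 mm in diameter, 34 mm tall, beside the wheel on the other side from the bottle; spoke and peg pass above it. Origin at the centre of its underside. Leave alone.
- cup_a: White cup, 56 mm in diameter, 50 mm tall, on the table near the tile's projecting end. Origin at the centre of its underside. Leave alone.
- pot_b: Small terracotta pot, 60 mm in diameter, 50 mm tall, on the table near the tile's projecting end. Origin at the centre of its underside. Leave alone.
- lantern: Round work lantern with black foot and cap and a pale glowing column, 90 mm in diameter, 208 mm tall, fixed, on the -y side of the wheel, beyond it as seen from the robot. Origin at the centre of its underside.
- canister: Plain grey jar with a white lid, 100 mm in diameter, 170 mm tall, fixed, on the table to the robot's left. Origin at the centre of its underside.
Not all that is in view belongs to the job. What is shaped like the wheel but orange or turquoise is not meant.

How it is judged (in metres and radians):
On the way:
1. the tile stands on its short edge against the back board while the wheel is still unturned (within 0.35 rad of 0) ((angle between tile's own x axis and vertical above 2.86 rad or angle between tile's own x axis and vertical below 0.28 rad) and x of tile in the frame of rest between -0.035 and 0.03 m and y of tile in the frame of rest between -0.035 and 0.035 m and z of tile in the frame of rest between 0.06 and 0.09 m and angle between the z axis of tile and the x axis of rest, either way round below 0.3 rad and value of joint head between -0.35 and 0.35 rad), for 0.3 s.
At the end, for the whole second after the job is handed in: Tile at rest on a short edge against the board's front (within 16 deg of vertical, 17 deg of square, 35 mm of the middle); head within 0.11 rad of its stop at +1.57; tall bottle upright on the table ((angle between tile's own x axis and vertical above 2.86 rad or angle between tile's own x axis and vertical below 0.28 rad) and x of tile in the frame of rest between -0.035 and 0.03 m and y of tile in the frame of rest between -0.035 and 0.035 m and z of tile in the frame of rest between 0.06 and 0.09 m and angle between the z axis of tile and the x axis of rest, either way round below 0.3 rad and value of joint head above 1.46 rad and linear speed of each of tile, vase below 0.02 m/s and angle between vase's own z axis and vertical below 0.1 rad and height (world z) of vase between -0.01 and 0.01 m); the robot touches nothing.
It fails at once if the tile falls off the wheel (height (world z) of tile below 0.075 m).
It fails at once if the tall bottle is knocked over (angle between vase's own z axis and vertical above 0.5 rad).
It fails at once if another pot (bowl, cup or small pot) is shifted by more than 25 mm (distance of any of dish, cup_a, pot_b from where it was at the start of the episode above 0.025 m).
It also fails if it takes over 72 s, if anything falls off the work surface, if the arm or the gripper's body presses on something with over 40 N, if the wrist force passes 120 N, or if a joint passes its speed limit or range.

ROBOT

A 7-joint arm with a two-finger parallel gripper is mounted at the origin on the work surface. World frame = base frame: x ahead of the robot, y to its left, z up, the work surface at z = 0. Lengths are in mm, angles in rad, forces in N, time in s.
With the tool pointing down it reaches from about 400 to 875 mm from the base axis. Payload 4.4 kg.
Tool frame: the origin (TCP) lies at the very end of the fingers, on their centre line; the grasp point (between the pads) lies 19 mm behind it; z points along the fingers, y is the line along which they close (so a half turn about z gives the same grasp; the last joint's range is limited). The gripper opens to 85 mm and grips with 20 to 120 N. Pads are 22 mm wide; open, the fingers measure 114 mm over their backs; the gripper's body (76 mm by 85 mm) begins 54 mm behind the grasp point. The pads swing forward as they close: fully open they stand 13 mm farther back than shut.
Start: joints at [1.241, 0.628, 0.038, 1.517, -0.027, 0.996, -0.02], TCP at [169.516, -627.521, 231.313] pointing down, gripper open.
Joint ranges: [-3.06, 3.06], [-0.37, 2.12], [-1.25, 1.32], [0.18, 2.47], [-1.1, 4.24], [0.23, 1.98], [-2.94, 2.94]. Speed limits (rad/s): [2.57, 2.57, 3.14, 3.14, 3.14, 3.14, 3.14].

INTERFACE

Orientations are given as [roll, pitch, yaw] about the fixed x, y, z axes, in that order (R = Rz(yaw) Ry(pitch) Rx(roll)).
In Python, from cell import status, get_image, ctrl, models gives the robot as it stands.
- The arm moves only by the shell command python3 -m handwheel 'ROWS' [OPENING]. ROWS is JSON, a list of rows, each an object with "delta_pos": the shift along the world's x, y, z in cm, a list of three; "yaw": the turn about the world's z in rad. A call has 1 to 10 rows; each row shifts and turns the commanded pose from where the row before left it; what a row does not reach is not made up. A row lasts 1/12 s, in which the tool goes at most 41.7 mm and 7.16 degrees, less where a joint would pass 70% of its speed; a pose out of reach is approached as far as the arm can. A call is refused whole if a number of a shift passes 4.17 or a number of a turn 0.125, either way. A call with a gripper value outside its range is refused whole. OPENING is the opening, from -1 (shut) to 1 (fully open), set as the call begins (- or left out, the last holds). The fingers move at their own pace and stop on an object; the grip force is fixed at half the most. Time passes only in rows, so rows that do not move let the fingers close. It gives the time, the measured TCP pose, the force, the opening and the grip force at its end, in the units of the state.
- status.read_state(): the state, without advancing time (a new reading comes with each control period).
- get_image(name): name is "scene" or "side" or "wrist"; returns a dict with "color" (384x512x3 uint8, red, green, blue), "z_map" (384x512 float32, mm along the optical axis (not along the pixel's ray), 0 where there is no reading), "fx", "fy", "cx", "cy" (pixels), "k1" (the pictures are not rectified: a ray, as slopes to the right and down, at radius r is drawn at 1 + k1 r^2 times it, then the intrinsics apply), "position" and "rotation" of the camera in the world; the wrist camera has in their place "hand_eye" (4x4, takes a point from camera to tool coordinates, whose origin is the TCP and whose axes are the flange's). Camera axes: x right, y up, looking along -z (the intrinsics and any distortion apply to the point x, -y, -z); pixel columns grow to the right and rows downward; lengths in mm; the calibration is good to about 2 mm. A picture is of the moment at which its call begins: read the wrist's pose just before it.
- ctrl.finish_job(): hands the job in; it is judged then, once.
Trained networks look in a picture, given as the dict that the camera call returned (one of the last four; its "shot" number tells which), for a name from the list of things; names that differ only in an ending like _2 or _b are one class to them, and where a whole thing is asked for, a point or a joint stands for the part that bears it (a point fixed in the world has none). Each returns a list of dicts, best first, with "score" (0 to 1); they miss things now and then, are a little off and sometimes report something else, mostly with a low value. They report only what shows in the picture. A call takes as long as a camera call. They do not tell look-alikes from the thing itself.
- models.boxes_of(picture, name): "rect" ([left, top, right, bottom] in pixels, round what is visible of it).
The state is a dict: "clock": time; "qpos": joint angles; "qd": joint speeds; "tau": joint torques, N m; "eef_pos": TCP position; "tool_rot": TCP orientation; "force": force on the tool from outside, world axes, zero at the start; "torque": the same for the moment, N m; "width": finger opening in mm; "gripper_force": force on a finger pad.
Only numpy, scipy, OpenCV 4.12 (cv2) and the standard library are available. Lean on these libraries where they do the work, as an engineer would, in place of code of your own. Each camera call takes 0.05 s, during which the arm holds its last target. There are 200 camera calls.

## Working session

There is one attempt and no reset: what is moved stays moved. The work goes in short steps, Python scripts to look and compute and a shell command to move; the robot and the scene stay as the last step left them, time stands still between calls to the robot, and variables do not carry over. Pictures are saved under pics/ and viewed, at most 10 in all, crops included, and the job is handed in when it is done.

```bash
ls; mkdir -p pics; cat > h.py <<'E'
import numpy as np, cv2
from cell import status, get_image, ctrl, models
from scipy.spatial.transform import Rotation as R
def campose(p, st=None):
    if 'position' in p: 
        r=np.array(p['rotation'],float)
        if r.shape!=(3,3): r=R.from_euler('xyz',r).as_matrix()
        return r,np.array(p['position'],float)
    T=np.eye(4);T[:3,:3]=R.from_euler('xyz',st['tool_rot']).as_matrix();T[:3,3]=st['eef_pos']
    M=T@np.array(p['hand_eye']);return M[:3,:3],M[:3,3]
def cloud(p,st=None):
    Rm,t=campose(p,st);z=p['z_map'];h,w=z.shape
    v,u=np.mgrid[:h,:w]
    K=np.array([[p['fx'],0,p['cx']],[0,p['fy'],p['cy']],[0,0,1.]])
    n=cv2.undistortPoints(np.stack([u.ravel(),v.ravel()],1).astype(np.float64)[:,None],K,np.array([p['k1'],0,0,0.]))[:,0].reshape(h,w,2)
    P=np.stack([n[...,0]*z,-n[...,1]*z,-z],-1)@Rm.T+t
    P[z==0]=np.nan
    return P
def save(p,name): cv2.imwrite('pics/'+name,cv2.cvtColor(p['color'],cv2.COLOR_RGB2BGR))
E
python3 - <<'E'
from h import *
print(status.read_state())
for n in ['scene','side']:
    p=get_image(n);save(p,n+'0.png');print(n,p['position'],p['rotation'],p['fx'],p['k1'])
    np.savez('%s0.npz'%n,P=cloud(p),c=p['color'])
    P=cloud(p)
    for o in ['wheel','handle','tile','vase','dish','cup_a','pot_b','lantern','canister']:
        for b in models.boxes_of(p,o)[:3]:
            l,t,r,bb=[int(x) for x in b['rect']]
            q=P[t:bb,l:r].reshape(-1,3);q=q[~np.isnan(q[:,0])]
            print(o,round(b['score'],2),[l,t,r,bb],np.round(np.median(q,0)) if len(q) else None)
E
```

```text
pics
{'clock': 0.0, 'qpos': array([ 1.24123257,  0.62931584,  0.03839637,  1.51835197, -0.02703149,
        0.99627368, -0.01996809]), 'qd': array([ 3.57383049e-04, -1.39122663e-05, -5.52090539e-05,  1.49586689e-03,
       -7.23936011e-04,  5.90841108e-04, -7.02002554e-04]), 'tau': array([-2.54585466e-04, -5.63394392e+01,  1.22625455e+00, -1.93445724e+01,
        1.11501079e-02,  1.04790318e-02,  6.95254926e-06]), 'eef_pos': array([ 169.37097327, -626.91849016,  230.41297847]), 'tool_rot': array([-3.13975960e+00, -3.11163740e-05,  2.63815737e-01]), 'force': array([0.44496542, 0.28350376, 0.52661212]), 'torque': array([-0.01559614, -0.01126026,  0.02570403]), 'gripper_force': 0.0, 'width': 85.46540516821385}
scene [ 822.5301535  -326.64151554  892.22003797] [ 0.58203262 -0.00774874  0.59998055] 354.8654363306543 -0.09028280830264816
wheel 0.95 [194, 196, 261, 298] [563. -69. 100.]
wheel 0.79 [323, 193, 395, 276] [812. 154.  89.]
wheel 0.76 [56, 188, 128, 278] [ 250. -235.   88.]
handle 0.93 [323, 192, 396, 272] [810. 161.  89.]
handle 0.93 [57, 183, 126, 268] [ 238. -220.   88.]
handl
[... 582 characters left out ...]
l 0.82 [244, 159, 288, 201] [536. -34.  97.]
handle 0.88 [146, 156, 200, 195] [819. 129.  88.]
handle 0.87 [243, 159, 289, 199] [537. -35.  98.]
handle 0.78 [341, 165, 383, 208] [ 247. -205.   89.]
tile 0.57 [257, 146, 293, 178] [ 557. -148.  101.]
vase 0.58 [279, 172, 294, 211] [445. -35.  90.]
dish 0.66 [221, 174, 241, 190] [683. -19.  12.]
dish 0.46 [245, 156, 289, 202] [537. -36.  98.]
cup_a 0.63 [298, 166, 311, 180] [ 478. -229.   29.]
pot_b 0.6 [244, 147, 260, 160] [ 701. -185.   44.]
pot_b 0.38 [220, 177, 240, 192] [678.  -9.  13.]
lantern 0.67 [209, 121, 229, 169] [780. -68.  80.]
lantern 0.57 [258, 144, 291, 177] [ 560. -152.  101.]
canister 0.6 [140, 226, 183, 279] [593. 416.  98.]
```

```bash
python3 - <<'E'
import cv2
a=cv2.imread('pics/scene0.png')[180:350,140:340];cv2.imwrite('pics/s0c.png',cv2.resize(a,None,fx=3.5,fy=3.5,interpolation=cv2.INTER_CUBIC))
E
python3 - <<'E'
import numpy as np,cv2
for n in ['scene','side']:
    d=np.load(n+'0.npz');P=d['P'].reshape(-1,3);c=d['c'].reshape(-1,3).astype(int)
    ok=~np.isnan(P[:,0])&(np.hypot(P[:,0]-570,P[:,1]+90)<260);P=P[ok];c=c[ok]
    hsv=cv2.cvtColor(c[None].astype(np.uint8),cv2.COLOR_RGB2HSV)[0].astype(int)
    m=(P[:,2]>96)&(P[:,2]<107)&((hsv[:,0]<15))&(hsv[:,1]>100)
    t=P[m];r=cv2.minAreaRect(t[:,:2].astype(np.float32));print(n,'tile',m.sum(),r,t[:,2].mean(),np.round(cv2.boxPoints(r)))
    m=(P[:,2]>115)&(P[:,2]<260)
    t=P[m]; cc=hsv[m]
    # clusters
    g=np.zeros((560,560),np.uint8);ij=(t[:,:2]-[290,-370]).astype(int);g[ij[:,0],ij[:,1]]=1
    g=cv2.dilate(g,np.ones((9,9)));k,L=cv2.connectedComponents(g);l=L[ij[:,0],ij[:,1]]
    for i in range(1,k):
        q=t[l==i]
        if len(q)>8: print(n,len(q),'min',q.min(0).round(),'max',q.max(0).round(),'mean',q.mean(0).round(),np.median(cc[l==i],0))
E
```

```text
scene tile 2937 ((562.0645751953125, -92.16891479492188), (111.46675109863281, 262.23504638671875), 14.467653274536133) 101.37691960325914 [[ 475.   21.]
 [ 541. -233.]
 [ 649. -205.]
 [ 583.   49.]]
scene 376 min [429. -74. 115.] max [478. -25. 154.] mean [458. -53. 141.] [104.  136.  179.5]
scene 857 min [511. -57. 115.] max [607. -16. 192.] mean [560. -38. 158.] [ 18. 113. 164.]
scene 81 min [532.  29. 116.] max [549.  47. 152.] mean [542.  36. 139.] [ 13. 177. 137.]
scene 1466 min [ 741. -138.  115.] max [829. -50. 210.] mean [ 787. -100.  176.] [120.  25.  27.]
side tile 573 ((557.8466796875, -86.40664672851562), (111.69731140136719, 275.3699035644531), 15.325836181640625) 100.90881119034762 [[ 468.   32.]
 [ 540. -234.]
 [ 648. -204.]
 [ 575.   61.]]
side 191 min [424. -67. 115.] max [472. -20. 153.] mean [444. -39. 139.] [105. 111. 159.]
side 399 min [508. -50. 115.] max [602. -12. 191.] mean [554. -31. 155.] [ 18.  84. 171.]
side 48 min [527.  34. 115.] max [545.  51. 152.] mean [535.  44. 137.] [ 12. 138. 131.]
side 429 min [ 738. -130.  116.] max [825. -46. 208.] mean [771. -77. 163.] [105.  22.  41.]
```

View pics/s0c.png

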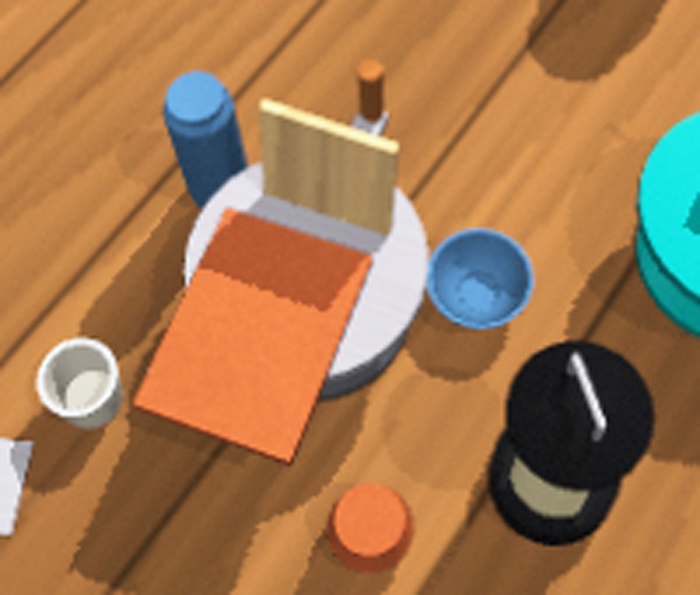

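The crop shows the tile (about 250,330) flat in front of the board (330,170). The peg (370,90) is behind the board. The bottle (205,130) is on the wheel's left, which is the +y side and in the peg's path, so it must move. I'll fly above it and measure with the wrist camera on the way.

```bash
python3 -m handwheel '[{"delta_pos":[1.4,2.9,0],"yaw":-0.106},{"delta_pos":[1.4,2.9,0],"yaw":-0.106},{"delta_pos":[1.4,2.9,0],"yaw":-0.106},{"delta_pos":[1.4,2.9,0],"yaw":-0.106},{"delta_pos":[1.4,2.9,0],"yaw":-0.106},{"delta_pos":[1.4,2.9,0],"yaw":0},{"delta_pos":[1.4,2.9,0],"yaw":0},{"delta_pos":[1.4,2.9,0.5],"yaw":0},{"delta_pos":[1.4,2.9,0.5],"yaw":0},{"delta_pos":[1.4,2.9,0.5],"yaw":0}]' 1
python3 -m handwheel '[{"delta_pos":[1.4,2.9,0.5],"yaw":0},{"delta_pos":[1.4,2.9,0.5],"yaw":0},{"delta_pos":[1.4,2.9,0.5],"yaw":0},{"delta_pos":[1.4,2.9,0],"yaw":0},{"delta_pos":[0,0,0],"yaw":0},{"delta_pos":[0,0,0],"yaw":0}]'
cat > m.py <<'E'
from h import *
import sys
def clus(P,c,tag):
    P=P.reshape(-1,3);c=c.reshape(-1,3)
    ok=~np.isnan(P[:,0])&(np.hypot(P[:,0]-560,P[:,1]+80)<230);P=P[ok];c=c[ok]
    hsv=cv2.cvtColor(c[None],cv2.COLOR_RGB2HSV)[0].astype(int)
    g=np.zeros((600,600),np.uint8)
    m=(P[:,2]>96)&(P[:,2]<107)&(hsv[:,0]<15)&(hsv[:,1]>100)&(np.hypot(P[:,0]-538,P[:,1]-40)>50)
    if m.sum()>50:
        r=cv2.minAreaRect(P[m,:2].astype(np.float32));print(tag,'tile',m.sum(),np.round(cv2.boxPoints(r)).tolist(),P[m,2].mean().round(1))
    m=P[:,2]>115;t=P[m];hs=hsv[m]
    ij=(t[:,:2]-[260,-380]).astype(int);g[ij[:,0],ij[:,1]]=1
    g=cv2.dilate(g,np.ones((9,9)));k,L=cv2.connectedComponents(g);l=L[ij[:,0],ij[:,1]]
    for i in range(1,k):
        q=t[l==i]
        if len(q)>20:
            top=q[q[:,2]>q[:,2].max()-6]; r=cv2.minAreaRect(top[:,:2].astype(np.float32))
            print(tag,len(q),'x',q[:,0].min().round(),q[:,0].max().round(),'y',q[:,1].min().round(),q[:,1].max().round(),'ztop',q[:,2].max().round(),'toprect',np.round(r[0],1),np.round(r[1],1),round(r[2],1),'hsv',np.median(hs[l==i],0))
def wrist(name):
    st=status.read_state();p=get_image('wrist');save(p,name);P=cloud(p,st);clus(P,p['color'],'wrist');return p,P,st
if __name__=='__main__':
    for n in ['scene','side']:
        d=np.load(n+'0.npz');clus(d['P'],d['c'],n)
    p,P,st=wrist(sys.argv[1]);print(st['eef_pos'],st['tool_rot'])
E
python3 m.py w1.png
```

```text
clock: 1.83
eef_pos: [310.0, -336.1, 246.6]
tool_rot: [3.141, -0.0, -0.266]
force: [1.7, -0.2, 0.0]
width: 85.2
gripper_force: 0.0
clock: 2.33
eef_pos: [366.4, -220.0, 261.6]
tool_rot: [-3.141, -0.001, -0.262]
force: [-0.1, -0.5, 0.1]
width: 85.1
gripper_force: 0.0
scene tile 2925 [[502.0, -87.0], [541.0, -233.0], [649.0, -205.0], [610.0, -59.0]] 101.4
scene 376 x 429.0 478.0 y -74.0 -25.0 ztop 154.0 toprect [451.2 -48.5] [39.1 39.8] 29.1 hsv [104.  136.  179.5]
scene 857 x 511.0 607.0 y -57.0 -16.0 ztop 192.0 toprect [557.4 -31. ] [95.3 10.1] 13.3 hsv [ 18. 113. 164.]
scene 81 x 532.0 549.0 y 29.0 47.0 ztop 152.0 toprect [540.8  38.5] [14.8 16.2] 36.3 hsv [ 13. 177. 137.]
scene 742 x 741.0 790.0 y -137.0 -50.0 ztop 210.0 toprect [778.  -88.7] [ 6.3 27.1] 53.4 hsv [120.   23.5  26. ]
side tile 565 [[499.0, -83.0], [540.0, -234.0], [648.0, -204.0], [607.0, -54.0]] 100.9
side 191 x 424.0 472.0 y -67.0 -20.0 ztop 153.0 toprect [449.1 -47.5] [35.8 38.3] 41.8 hsv [105. 111. 159.]
side 399 x 508.0 602.0 y -50.0 -12.0 ztop 191.0 toprect [554.3 -28.7] [94.3 13.2] 13.5 hsv [ 18.  84. 171.]
side 48 x 527.0 545.0 y 34.0 51.0 ztop 152.0 toprect [537.3  41.1] [13.7 13.6] 38.7 hsv [ 12. 138. 131.]
side 339 x 738.0 790.0 y -130.0 -46.0 ztop 208.0 toprect [776.2 -85.5] [ 5.1 25.1] 53.4 hsv [105.  23.  41.]
wrist tile 7877 [[471.0, -214.0], [543.0, -233.0], [588.0, -68.0], [516.0, -48.0]] 101.6
wrist 18805 x 366.0 398.0 y -222.0 -148.0 ztop 361.0 toprect [ 390.2 -190.2] [54.5  6.3] 84.9 hsv [101.  34.  24.]
wrist 2698 x 427.0 476.0 y -76.0 -31.0 ztop 152.0 toprect [451.2 -51.1] [39.6 40.6] 51.9 hsv [104.  94. 169.]
wrist 2958 x 510.0 591.0 y -61.0 -39.0 ztop 176.0 toprect [513.8 -50.2] [5.1 9.3] 66.4 hsv [ 18.  81. 102.]
[ 366.40701101 -220.04996236  261.56972935] [-3.14140098e+00 -6.93570040e-04 -2.61561625e-01]
```

View pics/w1.png

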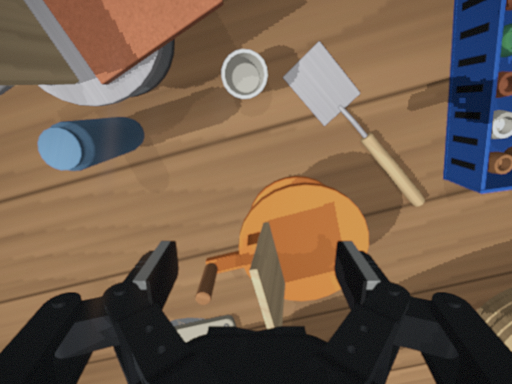

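Wrist view: the bottle top is at (68,148) and the tile and wheel are at upper left. All three cameras agree on the bottle centre, about (451,-49). The axis is about (568,-82) with yaw about 103.5°. Grasping the bottle.

```bash
python3 -m handwheel '[{"delta_pos":[1.7,3.4,0],"yaw":0},{"delta_pos":[1.7,3.4,0],"yaw":0},{"delta_pos":[1.7,3.4,0],"yaw":0},{"delta_pos":[1.7,3.4,0],"yaw":0},{"delta_pos":[1.7,3.5,0],"yaw":0},{"delta_pos":[0,0,-2.5],"yaw":0},{"delta_pos":[0,0,-3],"yaw":0},{"delta_pos":[0,0,-3],"yaw":0},{"delta_pos":[0,0,0],"yaw":0}]'
python3 -m handwheel '[{"delta_pos":[0,0,-2.5],"yaw":0},{"delta_pos":[0,0,-2.5],"yaw":0},{"delta_pos":[0,0,-2],"yaw":0},{"delta_pos":[0,0,0],"yaw":0},{"delta_pos":[0,0,0],"yaw":0}]'
python3 -m handwheel '[{"delta_pos":[0,0,0],"yaw":0},{"delta_pos":[0,0,0],"yaw":0},{"delta_pos":[0,0,0],"yaw":0},{"delta_pos":[0,0,0],"yaw":0},{"delta_pos":[0,0,0],"yaw":0},{"delta_pos":[0,0,0],"yaw":0},{"delta_pos":[0,0,0],"yaw":0},{"delta_pos":[0,0,0],"yaw":0}]' -1
```

```text
clock: 3.13
eef_pos: [447.0, -51.9, 172.2]
tool_rot: [3.139, 0.009, -0.269]
force: [-1.1, -0.7, 0.5]
width: 85.4
gripper_force: 0.0
clock: 3.55
eef_pos: [450.5, -51.8, 106.8]
tool_rot: [3.141, 0.001, -0.268]
force: [-0.0, -0.9, 0.7]
width: 85.7
gripper_force: 0.0
clock: 4.22
eef_pos: [451.6, -50.8, 108.0]
tool_rot: [-3.141, -0.003, -0.267]
force: [-1.2, -0.6, 10.7]
width: 48.2
gripper_force: 61.1
```

```bash
python3 -m handwheel '[{"delta_pos":[0,0,1],"yaw":0},{"delta_pos":[-0.5,0,1.5],"yaw":0},{"delta_pos":[-0.5,1,0.5],"yaw":0},{"delta_pos":[0,2.5,0],"yaw":0},{"delta_pos":[0,3,0],"yaw":0},{"delta_pos":[0,3,0],"yaw":0},{"delta_pos":[0,3,0],"yaw":0},{"delta_pos":[0,3,0],"yaw":0},{"delta_pos":[0,3,0],"yaw":0},{"delta_pos":[0,1.5,0],"yaw":0}]'
python3 -m handwheel '[{"delta_pos":[0,0.5,0],"yaw":0},{"delta_pos":[0,0,0],"yaw":0},{"delta_pos":[0,0,-1.5],"yaw":0},{"delta_pos":[0,0,-0.8],"yaw":0},{"delta_pos":[0,0,-0.4],"yaw":0},{"delta_pos":[0,0,0],"yaw":0},{"delta_pos":[0,0,0],"yaw":0}]'
```

```text
clock: 5.05
eef_pos: [439.6, 154.8, 136.5]
tool_rot: [-3.139, 0.0, -0.261]
force: [0.6, 0.5, -2.9]
width: 47.8
gripper_force: 63.2
clock: 5.63
eef_pos: [440.5, 153.5, 109.3]
tool_rot: [3.141, 0.0, -0.268]
force: [-0.2, -0.2, -2.8]
width: 47.7
gripper_force: 63.1
```

```bash
python3 -m handwheel '[{"delta_pos":[0,0,-0.2],"yaw":0},{"delta_pos":[0,0,-0.1],"yaw":0},{"delta_pos":[0,0,0],"yaw":0}]'
python3 -m handwheel '[{"delta_pos":[0,0,0],"yaw":0},{"delta_pos":[0,0,0],"yaw":0},{"delta_pos":[0,0,0],"yaw":0},{"delta_pos":[0,0,0],"yaw":0},{"delta_pos":[0,0,0],"yaw":0},{"delta_pos":[0,0,0],"yaw":0},{"delta_pos":[0,0,0],"yaw":0}]' 1
```

```text
clock: 5.88
eef_pos: [441.1, 154.1, 108.0]
tool_rot: [-3.141, -0.001, -0.267]
force: [-2.2, -1.6, 14.6]
width: 47.9
gripper_force: 65.0
clock: 6.47
eef_pos: [440.5, 154.5, 106.2]
tool_rot: [3.141, 0.0, -0.266]
force: [0.2, -0.5, -0.4]
width: 85.5
gripper_force: 0.0
```

```bash
python3 -m handwheel '[{"delta_pos":[0,0,3],"yaw":0},{"delta_pos":[0,0,4],"yaw":0},{"delta_pos":[0,0,4],"yaw":0},{"delta_pos":[0,0,4],"yaw":0},{"delta_pos":[0,0,1],"yaw":0},{"delta_pos":[1.1,-2.8,0],"yaw":-0.089},{"delta_pos":[1.1,-2.8,0],"yaw":-0.089},{"delta_pos":[1.1,-2.8,0],"yaw":-0.089},{"delta_pos":[1.1,-2.8,0],"yaw":-0.089},{"delta_pos":[1.1,-2.8,0],"yaw":-0.089}]' 0.4
python3 -m handwheel '[{"delta_pos":[1.1,-2.8,0],"yaw":-0.089},{"delta_pos":[1.1,-2.8,0],"yaw":-0.089},{"delta_pos":[1.1,-2.8,0],"yaw":-0.089},{"delta_pos":[1.1,-2.8,0],"yaw":-0.089},{"delta_pos":[1.1,-2.8,0],"yaw":-0.089},{"delta_pos":[1.1,-2.8,0],"yaw":-0.089},{"delta_pos":[1.1,-2.8,0],"yaw":-0.089},{"delta_pos":[1.1,-2.8,0],"yaw":0},{"delta_pos":[1.1,-2.8,0],"yaw":0},{"delta_pos":[1.1,-2.8,0],"yaw":0}]'
python3 - <<'E'
from m import *
p,P,st=wrist('w2.png');print(st['eef_pos'],st['tool_rot'],st['width'])
s=get_image('scene');clus(cloud(s),s['color'],'scene');save(s,'s2.png')
E
```

```text
clock: 7.3
eef_pos: [495.7, 13.2, 266.4]
tool_rot: [-3.141, 0.0, -0.715]
force: [0.5, 1.1, -0.2]
width: 60.1
gripper_force: 0.0
clock: 8.13
eef_pos: [605.8, -266.6, 265.9]
tool_rot: [3.141, 0.001, -1.334]
force: [0.5, -0.2, 0.8]
width: 59.7
gripper_force: 0.0
wrist tile 8473 [[503.0, -90.0], [542.0, -235.0], [649.0, -207.0], [610.0, -61.0]] 101.5
wrist 37704 x 543.0 674.0 y -295.0 -242.0 ztop 366.0 toprect [ 610.  -283.1] [124.8   8.3] 13.3 hsv [103.  32.  26.]
wrist 2779 x 750.0 790.0 y -139.0 -75.0 ztop 209.0 toprect [783.2 -94.9] [ 6.3 17.4] 41.2 hsv [98. 20. 38.]
[ 605.7668499  -266.55860383  265.87210934] [ 3.14102165e+00  5.73983656e-04 -1.33393013e+00] 59.70948549685548
scene tile 2760 [[502.0, -88.0], [540.0, -233.0], [649.0, -204.0], [611.0, -59.0]] 101.4
scene 27217 x 436.0 675.0 y -308.0 -129.0 ztop 736.0 toprect [ 474.9 -189.4] [60.5 21.4] 26.8 hsv [ 22.  46. 191.]
scene 855 x 510.0 606.0 y -57.0 -16.0 ztop 192.0 toprect [557.6 -31.6] [95.6 10.9] 13.7 hsv [ 18. 112. 166.]
scene 82 x 532.0 549.0 y 29.0 47.0 ztop 154.0 toprect [540.6  38.6] [14.8 14.8] 35.1 hsv [ 13.  177.  143.5]
scene 741 x 741.0 790.0 y -138.0 -50.0 ztop 211.0 toprect [778.8 -89.3] [ 5.9 26.1] 50.9 hsv [120.  25.  27.]
```

View pics/w2.png

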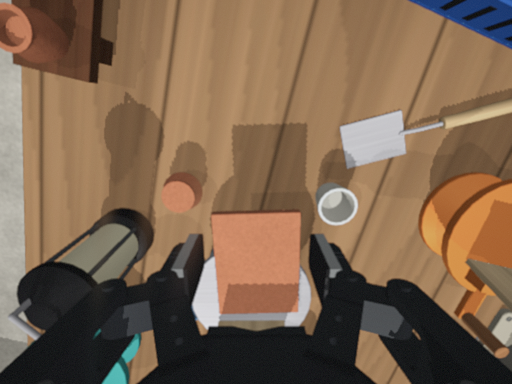

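The wrist view has the tile's projecting edge centred between the fingers, with the cup (337,205) and pot (182,192) clear on either side. Next I lower in front of the edge and push the tile to the board.

```bash
python3 -m handwheel '[{"delta_pos":[0,0,-4],"yaw":0},{"delta_pos":[0,0,-4],"yaw":0},{"delta_pos":[0,0,-4],"yaw":0},{"delta_pos":[0,0,-4],"yaw":0},{"delta_pos":[0,0,-3.5],"yaw":0},{"delta_pos":[0,0,0],"yaw":0},{"delta_pos":[-0.47,1.95,0],"yaw":0},{"delta_pos":[-0.23,0.97,0],"yaw":0},{"delta_pos":[0,0,0],"yaw":0},{"delta_pos":[0,0,0],"yaw":0}]'
python3 -m handwheel '[{"delta_pos":[-0.12,0.49,0],"yaw":0},{"delta_pos":[-0.12,0.49,0],"yaw":0},{"delta_pos":[-0.12,0.49,0],"yaw":0},{"delta_pos":[0,0,0],"yaw":0}]'
```

```text
clock: 9.07
eef_pos: [599.9, -235.6, 73.2]
tool_rot: [-3.139, -0.001, -1.332]
force: [0.1, 0.1, 0.4]
width: 59.8
gripper_force: 0.0
clock: 9.4
eef_pos: [595.3, -221.5, 72.0]
tool_rot: [-3.14, -0.001, -1.334]
force: [-0.3, -1.7, 1.1]
width: 59.5
gripper_force: 0.5
```

```bash
python3 -m handwheel '[{"delta_pos":[-0.12,0.49,0],"yaw":0},{"delta_pos":[-0.12,0.49,0],"yaw":0},{"delta_pos":[-0.05,0.2,0],"yaw":0},{"delta_pos":[0,0,0],"yaw":0}]'
python3 -m handwheel '[{"delta_pos":[-0.05,0.2,0],"yaw":0},{"delta_pos":[-0.05,0.2,0],"yaw":0},{"delta_pos":[0,0,0],"yaw":0}]'
```

```text
clock: 9.73
eef_pos: [592.5, -210.1, 71.6]
tool_rot: [-3.141, -0.002, -1.334]
force: [1.5, -3.7, 2.3]
width: 59.7
gripper_force: 1.9
clock: 9.98
eef_pos: [592.3, -209.9, 71.9]
tool_rot: [-3.139, -0.007, -1.336]
force: [3.6, -9.2, -1.2]
width: 59.7
gripper_force: 5.1
```

```bash
python3 -m handwheel '[{"delta_pos":[-0.05,0.2,0],"yaw":0},{"delta_pos":[-0.05,0.2,0],"yaw":0},{"delta_pos":[-0.05,0.2,0],"yaw":0},{"delta_pos":[0,0,0],"yaw":0},{"delta_pos":[0,0,0.4],"yaw":0},{"delta_pos":[0,0,0.4],"yaw":0},{"delta_pos":[0,0,0.4],"yaw":0},{"delta_pos":[0,0,0.4],"yaw":0},{"delta_pos":[0,0,0],"yaw":0}]'
python3 - <<'E'
from m import *
s=get_image('side');P=cloud(s);c=s['color'];P=P.reshape(-1,3)
hsv=cv2.cvtColor(c,cv2.COLOR_RGB2HSV).reshape(-1,3).astype(int)
a=np.array([568.4,-82.5]);th=np.radians(103.5);u=np.array([np.cos(th),np.sin(th)]);v=np.array([-u[1],u[0]])
m=(P[:,2]>93)&(P[:,2]<260)&(hsv[:,0]<14)&(hsv[:,1]>100);q=P[m];d=q[:,:2]-a;X=d@u;Y=d@v
k=(abs(Y)<75)&(X<45)&(X>-170);X=X[k];Z=q[k,2]
for b in range(-140,45,20):
    j=(X>=b)&(X<b+20)
    if j.sum()>5: print(b+10,j.sum(),np.median(Z[j]).round(1))
save(s,'side3.png')
E
```

```text
clock: 10.73
eef_pos: [591.7, -208.8, 89.5]
tool_rot: [-3.137, -0.014, -1.339]
force: [4.8, -15.5, 1.1]
width: 59.9
gripper_force: 8.6
-110 85 117.8
-90 111 115.9
-70 117 113.3
-50 119 110.9
-30 67 108.6
-10 40 106.3
10 34 103.8
30 20 100.7
```

The tile is lifting by friction. I continue along the arc.

```bash
python3 -m handwheel '[{"delta_pos":[0,0,0.5],"yaw":0},{"delta_pos":[0,0,0.5],"yaw":0},{"delta_pos":[-0.02,0.06,0.5],"yaw":0},{"delta_pos":[-0.02,0.1,0.5],"yaw":0},{"delta_pos":[-0.03,0.12,0.5],"yaw":0},{"delta_pos":[-0.03,0.14,0.5],"yaw":0},{"delta_pos":[-0.04,0.16,0.5],"yaw":0},{"delta_pos":[-0.04,0.18,0.5],"yaw":0},{"delta_pos":[0,0,0],"yaw":0}]'
```

```text
clock: 11.53
eef_pos: [589.9, -200.7, 130.2]
tool_rot: [-3.137, -0.014, -1.338]
force: [2.3, -17.1, 3.8]
width: 59.7
gripper_force: 8.3
```

```bash
python3 -m handwheel '[{"delta_pos":[-0.05,0.2,0.5],"yaw":0},{"delta_pos":[-0.05,0.2,0.5],"yaw":0},{"delta_pos":[-0.06,0.24,0.5],"yaw":0},{"delta_pos":[-0.06,0.26,0.5],"yaw":0},{"delta_pos":[-0.07,0.27,0.5],"yaw":0},{"delta_pos":[-0.07,0.3,0.5],"yaw":0},{"delta_pos":[-0.08,0.34,0.5],"yaw":0},{"delta_pos":[0,0,0],"yaw":0}]'
python3 - <<'E'
from m import *
s=get_image('side');save(s,'side4.png');P=cloud(s);c=s['color'];P=P.reshape(-1,3)
hsv=cv2.cvtColor(c,cv2.COLOR_RGB2HSV).reshape(-1,3).astype(int)
a=np.array([568.4,-82.5]);th=np.radians(103.5);u=np.array([np.cos(th),np.sin(th)]);v=np.array([-u[1],u[0]])
m=(P[:,2]>93)&(P[:,2]<260)&(hsv[:,0]<14)&(hsv[:,1]>100);q=P[m];d=q[:,:2]-a;X=d@u;Y=d@v
k=(abs(Y)<75)&(X<45)&(X>-170);X=X[k];Z=q[k,2];print(Y[k].min(),Y[k].max())
for b in range(-140,45,20):
    j=(X>=b)&(X<b+20)
    if j.sum()>5: print(b+10,j.sum(),np.median(Z[j]).round(1))
i=cv2.imread('pics/side4.png')[110:250,200:340];cv2.imwrite('pics/side4c.png',cv2.resize(i,None,fx=4,fy=4,interpolation=cv2.INTER_CUBIC))
E
```

```text
clock: 12.2
eef_pos: [586.0, -183.0, 166.4]
tool_rot: [-3.135, -0.015, -1.338]
force: [1.9, -17.7, 9.6]
width: 59.7
gripper_force: 8.5
-54.61960259746396 69.79668602720291
-90 22 189.7
-70 200 185.3
-50 208 169.0
-30 203 153.7
-10 160 140.0
10 55 122.4
30 30 108.6
```

View pics/side4c.png

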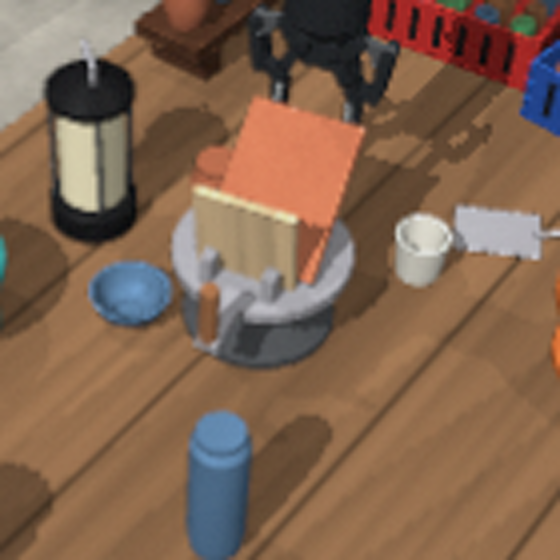

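Side view: the tile is propped at about 38° against the board, with the fingers at its top edge. The bottle is standing clear at (215,480). Continuing.

```bash
python3 -m handwheel '[{"delta_pos":[-0.09,0.37,0.5],"yaw":0},{"delta_pos":[-0.1,0.4,0.5],"yaw":0},{"delta_pos":[-0.1,0.42,0.45],"yaw":0},{"delta_pos":[-0.1,0.43,0.4],"yaw":0},{"delta_pos":[-0.11,0.46,0.4],"yaw":0},{"delta_pos":[-0.11,0.48,0.35],"yaw":0},{"delta_pos":[-0.12,0.5,0.35],"yaw":0},{"delta_pos":[0,0,0],"yaw":0}]'
```

```text
clock: 12.92
eef_pos: [575.6, -140.9, 191.8]
tool_rot: [3.141, 0.003, -1.332]
force: [0.4, -1.2, 1.1]
width: 59.9
gripper_force: 0.8
```

```bash
cat > t.py <<'E'
from m import *
import sys
s=get_image('side');save(s,'tmp.png');P=cloud(s);c=s['color'];P=P.reshape(-1,3)
hsv=cv2.cvtColor(c,cv2.COLOR_RGB2HSV).reshape(-1,3).astype(int)
a=np.array([568.4,-82.5]);th=np.radians(103.5);u=np.array([np.cos(th),np.sin(th)]);v=np.array([-u[1],u[0]])
m=(P[:,2]>93)&(P[:,2]<260)&(hsv[:,0]<14)&(hsv[:,1]>100);q=P[m];d=q[:,:2]-a;X=d@u;Y=d@v
k=(abs(Y)<75)&(X<60)&(X>-170);X=X[k];Z=q[k,2];print(Y[k].min(),Y[k].max())
for b in range(90,260,15):
    j=(Z>=b)&(Z<b+15)
    if j.sum()>5: print('z',b+7,j.sum(),np.percentile(X[j],[5,50,95]).round(1),'Y',np.percentile(Y[k][j],[3,97]).round())
if len(sys.argv)>1:
    i=cv2.imread('pics/tmp.png')[110:250,200:340];cv2.imwrite('pics/'+sys.argv[1],cv2.resize(i,None,fx=4,fy=4,interpolation=cv2.INTER_CUBIC))
E
python3 t.py side5c.png
```

```text
-48.76695437000424 64.13195287850542
z 97 11 [28.1 31.8 35.3] Y [47. 62.]
z 112 28 [18.6 25.1 31.3] Y [43. 61.]
z 127 26 [13.5 18.4 24.3] Y [41. 62.]
z 142 53 [ 1.6  8.2 16.3] Y [-29.  61.]
z 157 128 [-3.2  2.6  7.8] Y [-43.  60.]
z 172 147 [-11.4  -5.6   0.8] Y [-43.  61.]
z 187 142 [-19.2 -13.5  -6.9] Y [-43.  60.]
z 202 135 [-26.7 -21.3 -15.7] Y [-44.  61.]
z 217 168 [-41.2 -29.2 -23. ] Y [-43.  60.]
z 232 28 [-37.8 -32.7 -30.1] Y [-45.  56.]
```

View pics/side5c.png

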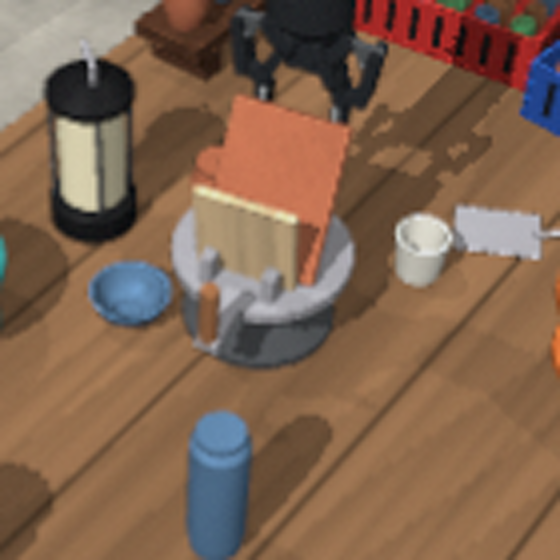

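The tile is now at about 62° and still supported. Pushing it the rest of the way.

```bash
python3 -m handwheel '[{"delta_pos":[-0.12,0.49,0.3],"yaw":0},{"delta_pos":[-0.12,0.49,0.3],"yaw":0},{"delta_pos":[-0.12,0.49,0.2],"yaw":0},{"delta_pos":[-0.12,0.49,0.2],"yaw":0},{"delta_pos":[-0.12,0.49,0.2],"yaw":0},{"delta_pos":[-0.12,0.49,0.2],"yaw":0},{"delta_pos":[-0.12,0.49,0.1],"yaw":0},{"delta_pos":[0,0,0],"yaw":0}]'
python3 t.py
```

```text
clock: 13.63
eef_pos: [567.6, -107.5, 207.1]
tool_rot: [-3.141, 0.001, -1.333]
force: [0.1, -0.4, -0.7]
width: 59.6
gripper_force: 0.2
-51.22205384741229 62.72221726195692
z 97 10 [28.3 32.9 35.8] Y [47. 62.]
z 112 18 [27.4 30.7 33.4] Y [46. 62.]
z 127 22 [24.4 27.2 32.1] Y [44. 62.]
z 142 27 [17.2 24.9 28. ] Y [40. 61.]
z 157 43 [15.2 19.4 23. ] Y [-38.  62.]
z 172 119 [12.1 17.2 21. ] Y [-43.  60.]
z 187 116 [ 9.2 13.4 17.6] Y [-43.  61.]
z 202 124 [ 5.9 10.3 13.2] Y [-44.  61.]
z 217 124 [ 2.4  6.4 10.2] Y [-45.  60.]
z 232 155 [-8.   2.1  7. ] Y [-44.  60.]
```

```bash
python3 -m handwheel '[{"delta_pos":[-0.1,0.4,0],"yaw":0},{"delta_pos":[-0.1,0.4,0],"yaw":0},{"delta_pos":[-0.1,0.4,0],"yaw":0},{"delta_pos":[-0.1,0.4,0],"yaw":0},{"delta_pos":[-0.1,0.4,0],"yaw":0},{"delta_pos":[-0.1,0.4,0],"yaw":0},{"delta_pos":[-0.1,0.4,0],"yaw":0},{"delta_pos":[0,0,0],"yaw":0}]'
python3 t.py
```

```text
clock: 14.35
eef_pos: [560.4, -79.8, 206.7]
tool_rot: [3.141, 0.001, -1.333]
force: [-0.2, 0.2, -0.4]
width: 59.7
gripper_force: 0.0
-47.43366059513294 62.866003122554424
z 97 8 [30.2 35.6 37. ] Y [49. 62.]
z 112 17 [28.7 35.7 37. ] Y [48. 62.]
z 127 13 [33.4 35.7 37.2] Y [47. 62.]
z 142 19 [28.4 36.  38.3] Y [46. 62.]
z 157 17 [30.4 35.1 36.8] Y [44. 62.]
z 172 33 [31.2 34.1 36.4] Y [-37.  62.]
z 187 98 [31.4 35.2 38.1] Y [-44.  61.]
z 202 106 [31.9 35.1 37.9] Y [-43.  59.]
z 217 97 [31.4 35.1 37.8] Y [-44.  61.]
z 232 154 [23.1 34.1 37.6] Y [-43.  61.]
z 247 20 [27.2 33.7 37.6] Y [-43.  53.]
```

```bash
python3 -m handwheel '[{"delta_pos":[-0.08,0.35,0],"yaw":0},{"delta_pos":[-0.08,0.35,0],"yaw":0},{"delta_pos":[-0.07,0.3,0],"yaw":0},{"delta_pos":[-0.07,0.3,0],"yaw":0},{"delta_pos":[-0.05,0.2,0],"yaw":0},{"delta_pos":[-0.05,0.2,0],"yaw":0},{"delta_pos":[0,0,0],"yaw":0},{"delta_pos":[0,0,0],"yaw":0}]'
python3 t.py
```

```text
clock: 15.07
eef_pos: [556.6, -64.1, 206.8]
tool_rot: [-3.142, -0.0, -1.334]
force: [-0.7, 0.5, 0.3]
width: 59.4
gripper_force: 0.0
-48.715720261291324 62.75474858098904
z 97 8 [31.9 35.1 37.4] Y [49. 62.]
z 112 11 [31.1 38.8 40.9] Y [50. 62.]
z 127 14 [32.5 41.1 43.5] Y [50. 62.]
z 142 13 [37.1 42.3 45. ] Y [49. 63.]
z 157 12 [40.1 45.2 48.3] Y [51. 62.]
z 172 11 [42.6 47.9 50.1] Y [49. 62.]
z 187 29 [46.9 50.7 52.3] Y [-25.  62.]
z 202 85 [49.5 52.5 55.3] Y [-44.  60.]
z 217 94 [39.9 54.9 57.6] Y [-45.  61.]
z 232 156 [47.1 55.3 59.1] Y [-44.  61.]
```

The tile leans on the board at about 9.5°, so step one is done. Next I retreat and plan the peg.

```bash
python3 -m handwheel '[{"delta_pos":[0.25,-1,0],"yaw":0},{"delta_pos":[0.6,-2.5,0],"yaw":0},{"delta_pos":[0.8,-3.3,1],"yaw":0},{"delta_pos":[0,0,4],"yaw":0},{"delta_pos":[0,0,4],"yaw":0},{"delta_pos":[0,0,3],"yaw":0},{"delta_pos":[0,0,0],"yaw":0}]'
python3 - <<'E'
from m import *
p,P,st=wrist('w6.png');print(np.round(p['hand_eye'],2),st['qpos'].round(2),st['eef_pos'],st['tool_rot'])
Rt=R.from_euler('xyz',st['tool_rot']).as_matrix()
q=(P.reshape(-1,3)-st['eef_pos'])@Rt;q=q[~np.isnan(q[:,0])];q=q[q[:,2]<20]
for a in range(-200,20,20):
    j=(q[:,2]>=a)&(q[:,2]<a+20)
    if j.sum()>10: print(a,q[j].min(0).round(),q[j].max(0).round())
E
```

```text
clock: 15.7
eef_pos: [576.4, -135.5, 333.6]
tool_rot: [-3.131, -0.006, -1.336]
force: [0.5, -0.7, -0.3]
width: 59.2
gripper_force: 0.0
wrist tile 244 [[507.0, -74.0], [508.0, -77.0], [610.0, -54.0], [609.0, -51.0]] 102.2
wrist 6833 x 499.0 610.0 y -74.0 -20.0 ztop 241.0 toprect [551.6 -37.5] [110.   13.8] 13.3 hsv [  9. 139. 114.]
wrist 37718 x 513.0 644.0 y -163.0 -110.0 ztop 434.0 toprect [ 599.3 -147.8] [86.3  6.5] 17.7 hsv [102.  32.  29.]
wrist 39 x 533.0 547.0 y 35.0 45.0 ztop 151.0 toprect [539.8  40.3] [14.4  8.7] 9.5 hsv [ 14. 118. 201.]
wrist 3574 x 741.0 790.0 y -138.0 -52.0 ztop 209.0 toprect [779.3 -89.9] [ 7.1 28.7] 52.5 hsv [90. 17. 47.]
[[  -0.      0.95    0.3    77.67]
 [   1.      0.     -0.     -0.29]
 [  -0.      0.3    -0.95 -142.49]
 [   0.      0.      0.      1.  ]] [-0.14  0.48  0.51  1.57 -0.25  1.15 -2.48] [ 576.37087752 -135.51178571  333.56647754] [-3.13067062 -0.00610592 -1.33611957]
-100 [  -6.  -68. -100.] [ 21.  67. -80.]
-80 [-13. -66. -80.] [ 19.  66. -60.]
-60 [-13. -63. -60.] [ 15.  62. -40.]
-40 [-11. -44. -40.] [ 12.  43. -20.]
-20 [-11. -44. -20.] [12. 43. -4.]
```

```bash
python3 -m handwheel '[{"delta_pos":[-0.14,0.65,0],"yaw":0.1164},{"delta_pos":[-0.14,0.65,0],"yaw":0.1164},{"delta_pos":[-0.14,0.65,0],"yaw":0.1164},{"delta_pos":[-0.14,0.65,0],"yaw":0.1164},{"delta_pos":[-0.14,0.65,0],"yaw":0.1164},{"delta_pos":[-0.14,0.65,0],"yaw":0.1164},{"delta_pos":[-0.14,0.65,0],"yaw":0.1164},{"delta_pos":[-0.14,0.65,0],"yaw":0.1164},{"delta_pos":[-0.14,0.65,0],"yaw":0.1164}]'
python3 -m handwheel '[{"delta_pos":[-0.14,0.65,0],"yaw":0.1164},{"delta_pos":[-0.14,0.65,0],"yaw":0.1164},{"delta_pos":[-0.14,0.65,0],"yaw":0.1164},{"delta_pos":[-0.14,0.65,0],"yaw":0.1164},{"delta_pos":[-0.14,0.65,0],"yaw":0.1164},{"delta_pos":[-0.14,0.65,0],"yaw":0.1164},{"delta_pos":[-0.14,0.65,0],"yaw":0.1164},{"delta_pos":[-0.14,0.65,0],"yaw":0.1164},{"delta_pos":[-0.14,0.65,0],"yaw":0.1164}]'
python3 -m handwheel '[{"delta_pos":[-0.14,0.65,0],"yaw":0.1164},{"delta_pos":[-0.14,0.65,0],"yaw":0.1164},{"delta_pos":[-0.14,0.65,0],"yaw":0.1164},{"delta_pos":[-0.14,0.65,0],"yaw":0.1164},{"delta_pos":[-0.14,0.65,0],"yaw":0.1164},{"delta_pos":[-0.14,0.65,0],"yaw":0.1164},{"delta_pos":[-0.14,0.65,0],"yaw":0.1164},{"delta_pos":[-0.14,0.65,0],"yaw":0.1164},{"delta_pos":[-0.14,0.65,0],"yaw":0.1164},{"delta_pos":[0,0,0],"yaw":0}]'
python3 - <<'E'
from m import *
p,P,st=wrist('w7.png');print(st['qpos'].round(2),st['eef_pos'],st['tool_rot'])
s=get_image('scene');clus(cloud(s),s['color'],'scene')
E
```

```text
clock: 16.5
eef_pos: [559.7, -73.9, 325.3]
tool_rot: [3.141, 0.002, -0.281]
force: [-0.2, 0.0, -0.5]
width: 60.0
gripper_force: 0.0
clock: 17.25
eef_pos: [547.1, -15.5, 325.3]
tool_rot: [-3.14, 0.002, 0.766]
force: [0.6, -0.1, 0.2]
width: 59.9
gripper_force: 0.0
clock: 18.08
eef_pos: [534.4, 44.3, 325.5]
tool_rot: [-3.139, -0.002, 1.813]
force: [0.2, -1.1, 0.1]
width: 60.1
gripper_force: 0.0
wrist 37942 x 467.0 598.0 y 19.0 73.0 ztop 425.0 toprect [530.   60.3] [125.4   9.3] 14.1 hsv [103.  33.  39.]
wrist 5256 x 499.0 606.0 y -60.0 -13.0 ztop 241.0 toprect [553.1 -35.5] [106.8  12.6] 13.0 hsv [ 10. 126. 154.]
wrist 285 x 751.0 789.0 y -88.0 -50.0 ztop 170.0 toprect [785.4 -51.3] [3.6 8.2] 62.4 hsv [ 26.  39. 140.]
[ 0.07  0.38 -0.29  1.7   0.12  1.09 -0.01] [534.43649287  44.27862056 325.51976421] [-3.13940484e+00 -1.85822171e-03  1.81332841e+00]
scene tile 104 [[506.0, -71.0], [507.0, -75.0], [611.0, -51.0], [610.0, -47.0]] 101.5
scene 7572 x 469.0 605.0 y -9.0 90.0 ztop 674.0 toprect [572.2   8.8] [40.1  9.6] 33.2 hsv [23. 50. 98.]
scene 1736 x 499.0 612.0 y -71.0 -16.0 ztop 242.0 toprect [552.1 -34.5] [109.6  14.1] 12.5 hsv [  9. 184. 135.]
scene 742 x 741.0 790.0 y -137.0 -51.0 ztop 208.0 toprect [778.3 -88.6] [ 6.4 27.3] 53.2 hsv [120.  24.  29.]
```

```bash
python3 -m handwheel '[{"delta_pos":[0.5,-0.45,0],"yaw":0},{"delta_pos":[0,0,-3],"yaw":0},{"delta_pos":[0,0,-4],"yaw":0},{"delta_pos":[0,0,-4],"yaw":0},{"delta_pos":[0,0,-4],"yaw":0},{"delta_pos":[0,0,0],"yaw":0},{"delta_pos":[0,0,-3],"yaw":0},{"delta_pos":[0,0,-2],"yaw":0},{"delta_pos":[0,0,-2],"yaw":0},{"delta_pos":[0,0,0],"yaw":0}]'
python3 -m handwheel '[{"delta_pos":[0,0,0],"yaw":0},{"delta_pos":[0,0,0],"yaw":0},{"delta_pos":[0,0,0],"yaw":0},{"delta_pos":[0,0,0],"yaw":0},{"delta_pos":[0,0,0],"yaw":0},{"delta_pos":[0,0,0],"yaw":0},{"delta_pos":[0,0,0],"yaw":0}]' -1
python3 t.py
```

```text
clock: 19.02
eef_pos: [539.4, 37.8, 105.3]
tool_rot: [-3.137, 0.0, 1.807]
force: [-1.0, -0.6, -0.5]
width: 59.7
gripper_force: 0.0
clock: 19.6
eef_pos: [541.7, 38.7, 108.8]
tool_rot: [3.138, 0.001, 1.808]
force: [0.1, -0.6, 5.8]
width: 16.8
gripper_force: 58.3
12.491524294228379 62.55686515287392
z 97 6 [33.7 35.8 39.2] Y [51. 60.]
z 112 10 [35.9 38.9 41.1] Y [49. 62.]
z 127 14 [34.2 41.  42.3] Y [49. 63.]
z 142 12 [35.4 42.6 44.9] Y [49. 62.]
z 157 13 [40.5 45.9 47.9] Y [48. 62.]
z 172 14 [42.4 47.3 50.6] Y [49. 61.]
z 187 19 [45.9 51.2 53.2] Y [17. 62.]
z 202 40 [49.3 52.7 54.9] Y [16. 61.]
z 217 39 [51.4 54.8 57.7] Y [15. 60.]
z 232 68 [47.6 56.2 59.3] Y [15. 61.]
```

```bash
python3 -m handwheel '[{"delta_pos":[-0.95,-0.27,0],"yaw":0.0785},{"delta_pos":[-0.93,-0.34,0],"yaw":0.0785},{"delta_pos":[-0.9,-0.41,0],"yaw":0.0785},{"delta_pos":[-0.86,-0.48,0],"yaw":0.0785},{"delta_pos":[-0.82,-0.55,0],"yaw":0.0785},{"delta_pos":[0,0,0],"yaw":0}]'
```

```text
clock: 20.15
eef_pos: [495.2, 17.7, 108.8]
tool_rot: [3.141, 0.001, 2.204]
force: [-2.9, 1.8, 7.1]
width: 16.6
gripper_force: 59.6
```

```bash
python3 -m handwheel '[{"delta_pos":[-0.78,-0.61,0],"yaw":0.0785},{"delta_pos":[-0.73,-0.67,0],"yaw":0.0785},{"delta_pos":[-0.67,-0.73,0],"yaw":0.0785},{"delta_pos":[-0.61,-0.78,0],"yaw":0.0785},{"delta_pos":[-0.55,-0.82,0],"yaw":0.0785},{"delta_pos":[-0.48,-0.86,0],"yaw":0.0785},{"delta_pos":[-0.41,-0.9,0],"yaw":0.0785},{"delta_pos":[-0.34,-0.93,0],"yaw":0.0785},{"delta_pos":[0,0,0],"yaw":0}]'
python3 -m handwheel '[{"delta_pos":[-0.27,-0.95,0],"yaw":0.0785},{"delta_pos":[-0.19,-0.97,0],"yaw":0.0785},{"delta_pos":[-0.12,-0.98,0],"yaw":0.0785},{"delta_pos":[-0.04,-0.99,0],"yaw":0.0785},{"delta_pos":[0.04,-0.99,0],"yaw":0.0785},{"delta_pos":[0,0,0],"yaw":0}]'
```

```text
clock: 20.9
eef_pos: [448.5, -46.2, 108.7]
tool_rot: [-3.139, 0.0, 2.831]
force: [-6.4, 2.5, 16.0]
width: 16.7
gripper_force: 61.1
clock: 21.4
eef_pos: [442.6, -96.2, 108.7]
tool_rot: [-3.137, -0.002, -3.061]
force: [-8.2, -0.8, 20.2]
width: 16.9
gripper_force: 61.5
```

```bash
python3 -m handwheel '[{"delta_pos":[0.12,-0.98,0],"yaw":0.0785},{"delta_pos":[0.19,-0.97,0],"yaw":0.07},{"delta_pos":[0.05,-0.3,0],"yaw":0},{"delta_pos":[0,0,0],"yaw":0},{"delta_pos":[0,0,0],"yaw":0}]'
python3 -m handwheel '[{"delta_pos":[0.05,-0.3,0],"yaw":0},{"delta_pos":[0,0,0],"yaw":0},{"delta_pos":[0,0,0],"yaw":0}]'
```

```text
clock: 21.82
eef_pos: [444.4, -105.8, 108.6]
tool_rot: [3.13, -0.001, -2.905]
force: [-15.3, 27.2, 23.9]
width: 16.8
gripper_force: 63.5
clock: 22.07
eef_pos: [444.3, -105.8, 108.6]
tool_rot: [3.127, -0.001, -2.903]
force: [-17.1, 34.1, 25.0]
width: 16.8
gripper_force: 64.5
```

```bash
python3 -m handwheel '[{"delta_pos":[-0.15,0.4,0.1],"yaw":0},{"delta_pos":[-0.15,0.4,0.1],"yaw":0},{"delta_pos":[-0.15,0.2,0.1],"yaw":0},{"delta_pos":[0,0,0],"yaw":0},{"delta_pos":[0,0,0],"yaw":0}]'
```

```text
clock: 22.48
eef_pos: [444.4, -105.6, 108.9]
tool_rot: [3.136, 0.003, -2.91]
force: [4.1, 9.5, -25.3]
width: 16.3
gripper_force: 61.5
```

Still at the stop with a small residual load. Opening a little to free the peg, then lifting off.

```bash
python3 -m handwheel '[{"delta_pos":[0,0,0],"yaw":0},{"delta_pos":[0,0,0],"yaw":0},{"delta_pos":[0,0,0],"yaw":0},{"delta_pos":[0,0,0],"yaw":0},{"delta_pos":[0,0,0],"yaw":0}]' 0.3
python3 -m handwheel '[{"delta_pos":[0,0,2],"yaw":0},{"delta_pos":[0,0,3],"yaw":0},{"delta_pos":[0,0,4],"yaw":0},{"delta_pos":[0,0,4],"yaw":0},{"delta_pos":[0,0,4],"yaw":0},{"delta_pos":[-1,2.5,2],"yaw":0},{"delta_pos":[-1,3,0],"yaw":0},{"delta_pos":[-1,3,0],"yaw":0},{"delta_pos":[-1,3,0],"yaw":0},{"delta_pos":[0,0,0],"yaw":0}]'
python3 - <<'E'
from m import *
print(status.read_state()['eef_pos'])
for n in ['scene','side']:
    s=get_image(n);save(s,n+'8.png');clus(cloud(s),s['color'],n)
a=cv2.imread('pics/scene8.png')[180:350,130:330];cv2.imwrite('pics/s8c.png',cv2.resize(a,None,fx=3,fy=3))
E
```

```text
clock: 22.9
eef_pos: [444.2, -109.6, 110.4]
tool_rot: [-3.14, 0.001, -2.914]
force: [0.2, 0.5, 0.2]
width: 55.6
gripper_force: 0.0
clock: 23.73
eef_pos: [401.9, 11.1, 300.9]
tool_rot: [-3.142, 0.001, -2.906]
force: [-0.7, 0.7, -0.2]
width: 55.4
gripper_force: 0.0
[401.88611826  11.10415037 300.85800923]
scene tile 99 [[442.0, -110.0], [495.0, -190.0], [592.0, -124.0], [539.0, -45.0]] 102.1
scene 6366 x 371.0 459.0 y -55.0 79.0 ztop 647.0 toprect [416.4 -28.9] [98.5  9. ] 29.1 hsv [23. 51. 93.]
scene 92 x 436.0 456.0 y -113.0 -96.0 ztop 153.0 toprect [ 445.6 -104. ] [16.2 16.4] 28.7 hsv [ 13.  175.  136.5]
scene 1581 x 505.0 553.0 y -154.0 -41.0 ztop 242.0 toprect [520.3 -98.8] [ 13.3 110.8] 9.1 hsv [  9. 183. 138.]
scene 746 x 741.0 790.0 y -138.0 -50.0 ztop 210.0 toprect [778.6 -88.9] [ 5.7 26.7] 50.9 hsv [120.  24.  28.]
side 3612 x 340.0 453.0 y -42.0 80.0 ztop 748.0 toprect [342.7 -19.7] [ 7.4 12.3] 26.2 hsv [ 23.  37. 124.]
side 48 x 434.0 451.0 y -111.0 -91.0 ztop 151.0 toprect [ 441.8 -100.8] [16.7 14.4] 64.5 hsv [ 12. 139. 136.]
side 424 x 497.0 531.0 y -151.0 -38.0 ztop 241.0 toprect [516.7 -95.4] [ 11.4 112.3] 9.7 hsv [ 10. 109. 150.]
side 342 x 738.0 790.0 y -132.0 -44.0 ztop 209.0 toprect [775.4 -84.6] [ 5.9 27.6] 50.7 hsv [105.  21.  43.]
```

View pics/s8c.png

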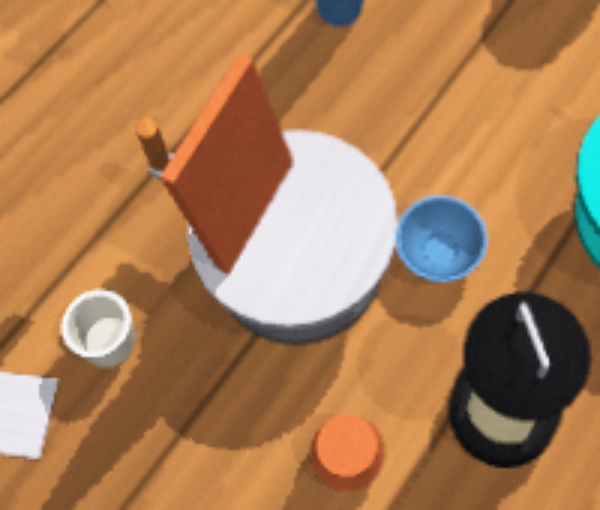

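Scene view: the tile (230,160) leans upright on the board facing the lantern. The peg (150,140) has swung round, and the cup, pot and bowl haven't moved. I'll check that the bottle is upright and then hand in.

```bash
python3 - <<'E'
from h import *
s=get_image('side');P=cloud(s).reshape(-1,3)
q=P[(np.hypot(P[:,0]-440,P[:,1]-154)<60)&(P[:,2]>10)&(P[:,2]<200)]
print(q[:,2].max(),q.min(0),q.max(0))
if 143<q[:,2].max()<160: print(ctrl.finish_job())
E
```

```text
152.51808276148756 [413.03199231 139.06741872  10.62336789] [463.52512347 184.76133222 152.51808276]
the job is handed in; nothing more can be done
None
```

The job is handed in, with no verdict returned: the tile leans upright on the back board, the wheel is turned to its stop and facing the lantern, and the bottle stands clear after being moved.

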